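# Index a dish carrier under the camera head and set the selector

### The arm

A 6-joint arm with a two-finger parallel gripper is mounted at the origin on the work surface; the furniture and walls round the work are solid. World frame = base frame: x ahead of the robot, y to its left, z up, the work surface at z = 0. Lengths are in m, angles in rad, forces in N, time in s.
With the tool pointing down it reaches from about 0.35 to 0.85 m from the base axis. Payload 8.1 kg.
Tool frame: the origin (TCP) lies between the finger pads; the fingertips stand 11 mm ahead of it and the grasp point (between the pads) lies 8 mm behind it (robot.tips_ahead is the distance from the TCP to the fingertips, in m); z points along the fingers, y is the line along which they close (so a half turn about z gives the same grasp; the last joint's range is limited). The gripper opens to 93 mm and grips with 3 to 60 N. Pads are 15 mm wide; open, the fingers measure 128 mm over their backs; the gripper's body (75 mm by 188 mm) begins 65 mm behind the grasp point.
Start: joints at [1.213, 0.13, 1.488, -0, 1.523, -0.085], TCP at [0.162, 0.578, 0.23] pointing down, gripper open.
Joint ranges: [-2.96, 2.96], [-0.89, 2.26], [0.02, 2.5], [-1.34, 4.48], [0, 2.73], [-2.66, 2.66]. Speed limits (rad/s): [2.39, 2.39, 2.79, 3.14, 3.14, 3.14].

### API

Orientations are given as a rotation vector (axis times angle).
In Python, from plant import robot gives the robot as it stands. The module is installed in compiled form; this text tells all that it offers.
- The arm moves only by the tool move_arm, never from a script. Its argument "deltas" is one flat list of numbers, 7 for each row, row after row: the shift along the tool's x, y, z in m, then the turn, a rotation vector about the tool's x, y, z in rad, then the opening, from 0 (shut) to 1 (fully open). A call has 1 to 12 rows; each row is the pose to reach, as a shift and turn from the pose commanded when the call began, along the tool's axes at that moment; what a row does not reach only later rows make up. A row lasts 1/8 s, in which the tool goes at most 62.5 mm and 10.7 degrees, less where a joint would pass 70% of its speed; a pose out of reach is approached as far as the arm can. A call with a gripper value outside its range is refused whole. The fingers move at their own pace and stop on an object; "squeeze" is the grip in N (left out, the last holds). Time passes only in rows, so rows that repeat a pose let the fingers close. It gives the time, the measured TCP pose, the force, the opening and the grip force at its end, in the units of the state.
- robot.read_state(): the state, without advancing time (a new reading comes with each control period).
- robot.read_camera(name): name is "side" or "top"; returns (picture, depth): 420x560x3 uint8, red, green, blue; 420x560 float32, m along the optical axis (not along the pixel's ray), 0 where there is no reading.
- robot.camera_model(name): a dict with "K" (3x3 intrinsics, pixels), "k1" (the pictures are not rectified: a ray, as slopes to the right and down, at radius r is drawn at 1 + k1 r^2 times it, then the intrinsics apply), "R" (3x3) and "t" (3): a world point X has camera coordinates R X + t. Camera axes: x right, y down, z forward; pixel columns grow to the right and rows downward; lengths in m; the calibration is good to about 2 mm. A picture is of the moment at which its call begins. camera_model takes no time and is no camera call.
- robot.close_job(): hands the job in; it is judged then, once.
Trained networks look in the newest picture that a camera, given by its name, has taken for a name from the list of things; names that differ only in an ending like _2 or _b are one class to them, and where a whole thing is asked for, a point or a joint stands for the part that bears it (a point fixed in the world has none). Each returns a list of dicts, best first, with "confidence" (0 to 1); they miss things now and then, are a little off and sometimes report something else, mostly with a low value. They report only what shows in the picture. A call takes as long as a camera call. They do not tell look-alikes from the thing itself.
- robot.recognise(camera, label): "uv" ([column, row] in pixels, amid what is visible of it).
The state is a dict: "t": time; "q": joint angles; "dq": joint speeds; "joint_torque": joint torques, N m; "tool_pos": TCP position; "orientation": TCP orientation; "force": force on the tool from outside, world axes, zero at the start; "wrist_torque": the same for the moment, N m; "opening": finger opening in m; "gripper_force": force on a finger pad.
Only numpy, scipy, OpenCV 4.12 (cv2) and the standard library are available. Lean on these libraries where they do the work, as an engineer would, in place of code of your own. Each camera call takes 0.05 s, during which the arm holds its last target. There are 200 camera calls.

### The job

Slide the blue carrier with its petri dish along the rail, gently, to the next station under the camera head, until it clicks into that station's detent and stays there. Then turn the grey selector knob beside the rail to the blue dot. Keep the dish in its nest, do not bump the camera head, and leave the bottles and the can where they stand.

Things in the scene. Friction and masses are not known exactly. Their poses are not given: they have to be found in the camera images.
- rail_base: Fixed grey and aluminium rail, 224 x 62 mm (x = -87 to +137 mm), top at z = 27 mm. Origin on the bench surface below the carrier's centre at the load station; x = feed direction along the rail, away from the robot; z up. A selector console, 84 x 84 mm, 30 mm high, stands beside it at x = -22, y = -96 mm.
- camera_head: White head fixed over the rail; origin and axes as rail_base. Plate x = 40 to 147, y = -48 to 48, z = 95 to 120 mm, ring light below to z = 91; grey housing on it x = 50 to 145, y = -40 to 40, to z = 145; 60 mm wide black camera on that at x = 112, y = 0, to z = 201; column 28 mm square, 166 high at x = 120, y = 96.
- head_edge (a point): Middle of the head plate's front lower edge (z = 95 mm). At the station under the head the grip block's rear face ends between 0 and 26 mm behind this edge, so an upright gripper would strike the plate: lean the tool 40 to 45 degrees back toward the rail's near end, fingertips leading.
- carrier (a joint): Travel of the blue carrier along the rail in m: 0 in the load detent (start), end stop 0.137. Drag 1 to 2 N. A groove marks each station: leaving it takes a push that rises to about 8 N within the first 2 mm, then falls off over 6 mm. The next groove is hidden, anywhere from 0.097 to 0.123, and must be felt.
- plunger (a joint): Height in m of the spring plunger hidden under the carrier: -0.001 to 0 = down in a groove, about 0.0035 = riding on the plain rail between grooves. Pushed slowly to a groove, the carrier jumps some 6 mm ahead into it (push falls to 0), then resists. Let go within about 4 mm of the groove's centre, it pulls itself in.
- grip_block (a point): Centre of the top of the orange block at the carrier's rear, to push on or pinch: 14 x 14 mm, from the plate's top (z = 36 mm) to z = 67 mm, 50 mm behind the carrier's centre. Its upright rear face is 7 mm behind this point, the plate's rear edge 8 mm behind it, the nest ring 5 mm ahead of its front face.
- nest (a point): Carrier's centre: middle of the floor (z = 39 mm) of the round aluminium nest, ring 75 mm outside, 67 mm inside diameter, 6 mm deep. The blue plate reaches 58 mm behind and 40 mm ahead of it, 78 mm wide, top at z = 36 mm.
- dish: Petri dish with lid, 62 mm diameter, 14 mm high, about 30 g, lying loose in the nest; origin at the centre of its underside, z up.
- selector (a joint): Angle of the grey selector knob in rad, growing clockwise seen from above. Detents at 0 and 0.698 (small white dots) and 1.396 (larger blue dot), stops 0.15 beyond. At 0 its white line points along the rail's +x, at 1.396 nearly along its -y. Starts in a white detent; about 0.05 N m turns it; settles in the nearest detent.
- selector_grip (a point): On the selector's vertical axis at z = 50 mm. The selector is a bar 42 mm long, 12 mm wide, from z = 39 to 58 mm, on a disc of 42 mm diameter; the white line on top marks its pointing end. Grip the bar across its 12 mm width.
- stain_bottle: Bystander: dark blue dropper bottle with white cap, 34 mm diameter, 82 mm high, standing right of the rail's far end; origin at its underside.
- oil_bottle: Bystander: small yellow bottle with black cap, 26 mm diameter, 60 mm high, standing left of the rail; origin at its underside.
- can: Bystander: black can with white lid, 35 mm diameter, 52 mm high, standing left of the rail's near end; origin at its underside.
Not all that is in view belongs to the job. Leave any green or yellow look-alike of the dish alone.

How it is judged:
By the outcome, as a careful person would: the job done as asked, in the order asked, and still so for the second after the job is handed in, with the robot touching nothing.
It also fails if it takes over 45 s, if anything falls off the work surface, if the arm or the gripper's body presses on something with over 40 N, if the wrist force passes 120 N, or if a joint passes its speed limit or range.

## Working session

There is one attempt and no reset: what is moved stays moved. The work goes in short steps, Python scripts to look and compute and a tool call to move; the robot and the scene stay as the last step left them, time stands still between calls to the robot, and variables do not carry over. Pictures are saved under pics/ and viewed, at most 10 in all, crops included, and the job is handed in when it is done.

Besides the shell and the picture viewer there is one more tool, called after "Emit:" as name(argument=value, ...) on one line, values as JSON. move_arm: Moves the arm, as the interface text tells. Its arguments: {"type":"object","properties":{"deltas":{"type":"array","items":{"type":"number"}},"squeeze":{"type":"number"}},"required":["deltas"]}

```bash
mkdir -p pics; cat > h.py <<'E'
import numpy as np, cv2
from scipy.spatial.transform import Rotation as Ro
from plant import robot
def unproj(cam,uv,depth):
    m=robot.camera_model(cam);K=m["K"];p=np.linalg.inv(K)@[uv[0],uv[1],1.];d=p[:2];s=d.copy()
    for _ in range(20): s=d/(1+m["k1"]*(s@s))
    return np.array(m["R"]).T@(np.r_[s,1]*depth-m["t"])
def proj(cam,X):
    m=robot.camera_model(cam);c=np.array(m["R"])@X+m["t"];s=c[:2]/c[2];s=s*(1+m["k1"]*(s@s));return (np.array(m["K"])@np.r_[s,1])[:2]
def cloud(cam,depth):
    m=robot.camera_model(cam);v,u=np.mgrid[:420,:560];K=m["K"]
    d=np.stack([(u-K[0][2])/K[0][0],(v-K[1][2])/K[1][1]],-1);s=d.copy()
    for _ in range(20): s=d/(1+m["k1"]*(s**2).sum(-1,keepdims=True))
    c=np.concatenate([s,np.ones_like(s[...,:1])],-1)*depth[...,None]
    return (c-m["t"])@np.array(m["R"])
E
python3 - <<'E'
from h import *
for c in("side","top"):
    p,d=robot.read_camera(c);cv2.imwrite(f"pics/{c}0.png",cv2.cvtColor(p,cv2.COLOR_RGB2BGR));np.savez(c+"0",p=p,d=d)
    for l in["grip_block","nest","dish","selector","camera_head","stain_bottle","oil_bottle","can"]:
        for r in robot.recognise(c,l)[:3]:
            u,v=map(int,np.round(r["uv"]));dd=d[min(max(v,0),419),min(max(u,0),559)]
            print(c,l,u,v,round(r["confidence"],2),np.round(unproj(c,(u,v),dd),3))
s=robot.read_state();print(s)
E
```

```text
side grip_block 294 252 0.89 [0.404 0.381 0.038]
side nest 297 254 0.73 [0.398 0.387 0.039]
side dish 279 240 0.9 [0.435 0.369 0.055]
side dish 359 252 0.71 [0.278 0.344 0.015]
side dish 226 317 0.58 [0.507 0.533 0.016]
side camera_head 292 252 0.67 [0.408 0.382 0.038]
side camera_head 213 210 0.56 [0.556 0.374 0.123]
side oil_bottle 250 273 0.68 [0.479 0.444 0.036]
side oil_bottle 303 288 0.64 [0.377 0.483 0.052]
side can 307 290 0.72 [0.37  0.483 0.047]
top grip_block 265 240 0.92 [0.408 0.361 0.045]
top grip_block 315 246 0.31 [0.394 0.271 0.057]
top nest 263 242 0.77 [0.404 0.364 0.045]
top dish 274 309 0.71 [0.284 0.347 0.016]
top dish 266 225 0.65 [0.434 0.358 0.054]
top dish 180 192 0.56 [0.508 0.523 0.014]
top selector 316 247 0.85 [0.391 0.27  0.06 ]
top camera_head 270 156 0.61 [0.522 0.347 0.19 ]
top stain_bottle 320 179 0.72 [0.516 0.258 0.06 ]
top oil_bottle 228 201 0.59 [0.48  0.427 0.055]
top can 208 258 0.87 [0.29  0.336 0.957]
{'t': 0.9, 'q': array([ 1.21261068e+00,  1.30365539e-01,  1.48818062e+00,  1.04781998e-05,
        1.52296431e+00, -8.53663062e-02]), 'dq': array([ 4.39963459e-04, -3.27082275e-04, -8.82376565e-06,  7.46212980e-05,
        2.26316513e-03,  4.45476048e-04]), 'joint_torque': array([ 2.60035176e-04, -5.59761822e+01, -4.92060363e+01,  7.68993096e-02,
        2.28369317e-02,  1.46832144e-05]), 'tool_pos': array([0.16163425, 0.57784933, 0.22966647]), 'orientation': array([4.27215529e-01, 3.11240130e+00, 1.29549050e-04]), 'force': array([ 0.98775462, -0.1554325 ,  0.18634089]), 'wrist_torque': array([ 0.00096777, -0.01474891, -0.02101503]), 'gripper_force': 0.0, 'opening': 0.09311662216529822}
```

View pics/top0.png

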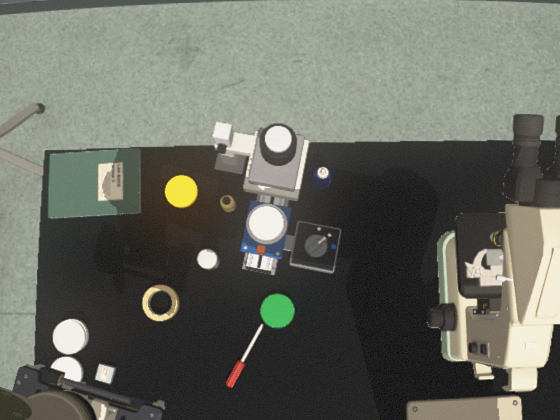

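View pics/side0.png

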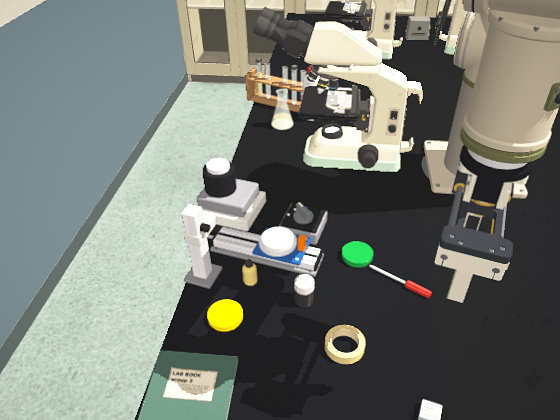

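The white dish in its nest (top 267,224; side 277,240) is the right one. The look-alikes are the green dish (277,311) and the yellow one (181,191). The orange block is at top (262,250) and the grey knob at (316,245). Next I measure the poses and make a close crop.

```bash
python3 - <<'E'
from h import *
from scipy.optimize import least_squares
Z=np.load("top0.npz");p,d=Z["p"],Z["d"];P=cloud("top",d)
h=cv2.cvtColor(p,cv2.COLOR_RGB2HSV).astype(int)
roi=np.zeros(d.shape,bool);roi[190:280,230:350]=1
col=lambda a,b,s,v:roi&(h[...,0]>=a)&(h[...,0]<=b)&(h[...,1]>s)&(h[...,2]>v)
org=col(3,18,150,120);blu=col(100,125,120,60)
for n,m in(("orange",org),("blue",blu)):
    q=P[m];print(n,m.sum(),np.median(q,0).round(4),q.min(0).round(4),q.max(0).round(4))
# yaw by dish/orange (50mm) and by rail sides/console
con=np.zeros_like(roi);con[215:280,285:348]=1
q=P[con&(abs(P[...,2]-.030)<.005)];r=cv2.minAreaRect((q[:,:2]*1000).astype(np.float32));print("console",r)
q=P[roi&(abs(P[...,2]-.036)<.004)&blu];print("plate",cv2.minAreaRect((q[:,:2]*1000).astype(np.float32)))
q=P[con&(P[...,2]>.052)&(P[...,2]<.065)];print("knob top",len(q),q.mean(0),cv2.minAreaRect((q[:,:2]*1000).astype(np.float32)))
q=P[roi&(P[...,2]>.050)&(P[...,2]<.056)&(h[...,1]<60)&(h[...,2]>150)&~con];print("dish",len(q),cv2.minEnclosingCircle((q[:,:2]*1000).astype(np.float32)),np.median(q,0))
hd=np.zeros_like(roi);hd[100:210,200:330]=1
q=P[hd&(P[...,2]>.135)&(P[...,2]<.150)];print("housing",cv2.minAreaRect((q[:,:2]*1000).astype(np.float32)))
q=P[hd&(P[...,2]>.19)&(P[...,2]<.21)];print("cam",len(q),q.mean(0),cv2.minAreaRect((q[:,:2]*1000).astype(np.float32)))
Zs=np.load("side0.npz");ps,ds=Zs["p"],Zs["d"];Q=cloud("side",ds);hs=cv2.cvtColor(ps,cv2.COLOR_RGB2HSV).astype(int)
ro=np.zeros_like(roi);ro[225:275,280:330]=1
m=ro&(hs[...,0]<=18)&(hs[...,0]>=3)&(hs[...,1]>150)&(hs[...,2]>100);print("org side",m.sum(),np.median(Q[m],0),Q[m].min(0),Q[m].max(0))
b=cv2.cvtColor(p,cv2.COLOR_RGB2BGR)
a1=cv2.resize(b[195:280,235:345],None,fx=5,fy=5,interpolation=cv2.INTER_CUBIC)
cv2.imwrite("pics/crop1.png",a1)
E
```

```text
orange 55 [0.3891 0.3676 0.0665] [0.3824 0.3621 0.0554] [0.3966 0.3747 0.0705]
blue 147 [0.392  0.3833 0.0357] [0.29   0.2324 0.0284] [0.4067 0.4073 0.9574]
console ((399.39599609375, 279.3682861328125), (105.01173400878906, 85.127197265625), 77.31645965576172)
plate ((388.9307556152344, 320.30804443359375), (173.98915100097656, 28.34888458251953), 87.46749114990234)
knob top 159 [0.39655155 0.26931511 0.05765853] ((396.6501159667969, 269.3988037109375), (12.031159400939941, 41.66313934326172), 37.73458480834961)
dish 851 ((438.6754150390625, 358.83270263671875), 31.14750862121582) [0.43835667 0.35857657 0.05291674]
housing ((541.168701171875, 370.73687744140625), (147.85462951660156, 95.9760513305664), 77.81116485595703)
cam 917 [0.54633038 0.33459272 0.19692537] ((548.0003662109375, 334.103515625), (58.03773880004883, 57.38252639770508), 16.661211013793945)
org side 115 [0.39087644 0.37441592 0.05887416] [0.38359236 0.36427127 0.03846463] [0.39740071 0.37875046 0.07041171]
```

View pics/crop1.png

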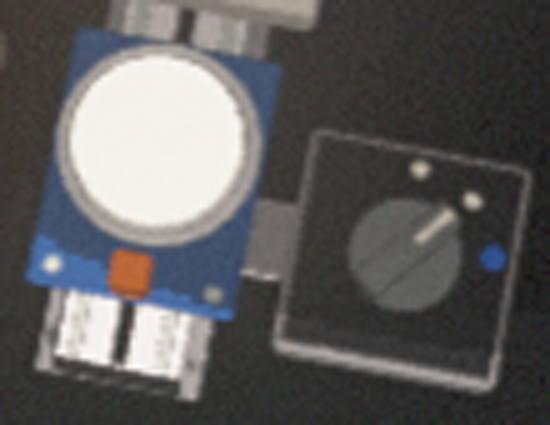

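The knob points to the middle white dot (angle 0.698). Several cues agree on a rail origin of about (0.4387, 0.3586) and a yaw of -12.4°. I'll write a helper that gives moves in rail coordinates.

```bash
cat >> h.py <<'E'
O=np.array([.4387,.3586,0]);YAW=np.deg2rad(-12.4);RR=Ro.from_euler("z",YAW).as_matrix()
def tool(lean,yang): # yang: rail angle of tool y (deg); lean: tool z tips toward rail +x
    R=Ro.from_euler("z",np.deg2rad(yang-90)).as_matrix()@np.array([[-1,0,0],[0,1,0],[0,0,-1.]])@Ro.from_euler("y",-np.deg2rad(lean)).as_matrix()
    return RR@R
def rail(X): return RR.T@(np.array(X)-O)
def delta(pr,lean,yang):
    s=robot.read_state();R0=Ro.from_rotvec(s["orientation"]).as_matrix();T=tool(lean,yang)
    d=R0.T@(O+RR@np.array(pr)-s["tool_pos"]);w=Ro.from_matrix(R0.T@T).as_rotvec()
    print("delta",d.round(4),"rot",w.round(4),np.rad2deg(np.linalg.norm(w)).round(1))
def st():
    s=robot.read_state();print("t",s["t"],"rail",rail(s["tool_pos"]).round(4),"F rail",(RR.T@s["force"]).round(2),"q",s["q"].round(2),"open",s["opening"].round(4))
E
python3 -c "
from h import *
st();delta([-.115,0,.12],45,90)"
```

```text
Traceback (most recent call last):
  File "h.py", line 26, in st
    s=robot.read_state();print("t",s["t"],"rail",rail(s["tool_pos"]).round(4),"F rail",(RR.T@s["force"]).round(2),"q",s["q"].round(2),"open",s["opening"].round(4))
                                                                                                                                             ^^^^^^^^^^^^^^^^^^
AttributeError: 'float' object has no attribute 'round'
```

```bash
sed -i 's/s\["opening"\].round(4)/round(s["opening"],4)/' h.py
python3 -c "
from h import *
st();delta([-.115,0,.12],45,90)"
```

```text
t 0.9 rail [-0.3177  0.1546  0.2297] F rail [1.   0.06 0.19] q [ 1.21  0.13  1.49  0.    1.52 -0.09] open 0.0931
delta [-0.2111 -0.143   0.1097] rot [-0.0221 -0.7852 -0.0535] 45.1
```

Emit:
move_arm(deltas=[-0.026,-0.018,0.014,-0.003,-0.098,-0.007,0,-0.053,-0.036,0.027,-0.006,-0.196,-0.013,0,-0.079,-0.054,0.041,-0.008,-0.294,-0.02,0,-0.106,-0.072,0.055,-0.011,-0.393,-0.027,0,-0.132,-0.089,0.069,-0.014,-0.491,-0.033,0,-0.158,-0.107,0.082,-0.017,-0.589,-0.04,0,-0.185,-0.125,0.096,-0.019,-0.687,-0.047,0,-0.211,-0.143,0.11,-0.022,-0.785,-0.0535,0,-0.211,-0.143,0.11,-0.022,-0.785,-0.0535,0], squeeze=20)

```text
t: 2.02
tool_pos: [0.3254, 0.3804, 0.1168]
orientation: [0.252, 2.347, -0.113]
force: [-1.5, -0.0, -0.8]
opening: 0.0074
gripper_force: 0.0
```

```bash
python3 -c "
from h import *
st();delta([-.082,0,.0525],45,90)"
```

```text
t 2.025 rail [-0.1154 -0.003   0.1168] F rail [-1.48 -0.33 -0.8 ] q [ 1.29 -0.06  2.11 -0.86  1.2   0.31] open 0.0074
delta [0.0218 0.0034 0.0691] rot [-0.0046 -0.0012  0.0042] 0.4
```

Emit:
move_arm(deltas=[0.005,0.001,0.017,0,0,0,0,0.011,0.002,0.034,0,0,0,0,0.016,0.003,0.052,0,0,0,0,0.022,0.0035,0.069,-0.004,0,0.004,0,0.022,0.0035,0.069,-0.004,0,0.004,0,0.022,0.0035,0.069,-0.004,0,0.004,0])

```text
t: 2.78
tool_pos: [0.3597, 0.3796, 0.0554]
orientation: [0.258, 2.345, -0.1]
force: [-0.1, -0.4, 0.4]
opening: 0.0009
gripper_force: 0.0
```

```bash
python3 -c "
from h import *
st();delta([-.069,0,.0525],45,90)
p,d=robot.read_camera('side');b=cv2.cvtColor(p,cv2.COLOR_RGB2BGR);cv2.imwrite('pics/s1.png',cv2.resize(b[160:300,190:380],None,fx=4,fy=4))"
```

```text
t 2.775 rail [-0.0817  0.0035  0.0554] F rail [ 0.01 -0.41  0.4 ] q [ 1.22  0.08  2.11 -0.93  1.06  0.39] open 0.0009
delta [-0.007  -0.0035  0.011 ] rot [ 0.0034 -0.0002 -0.004 ] 0.3
```

View pics/s1.png

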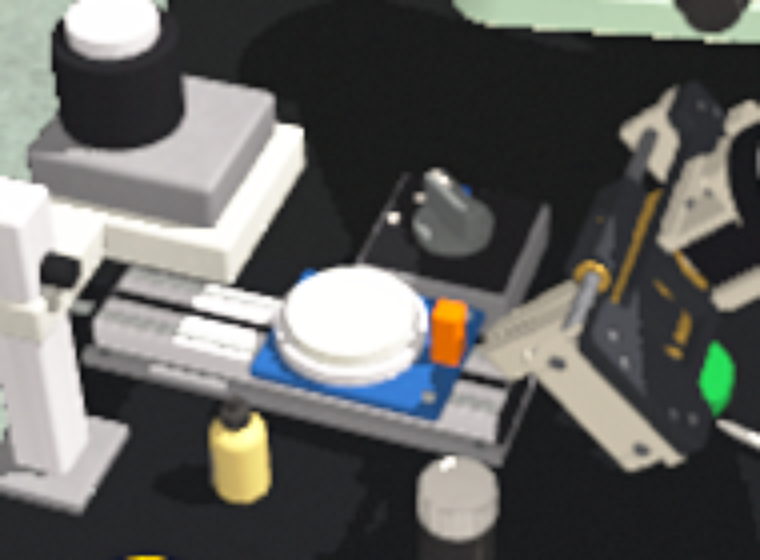

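The picture shows the closed fingertips (495,340) just behind the orange block (448,332), centred on it and leaned clear of the head. Next I creep up to contact.

Emit:
move_arm(deltas=[-0.003,-0.002,0.006,0,0,0,0,-0.006,-0.0035,0.01,0.003,0,-0.004,0,-0.007,-0.0035,0.011,0.003,0,-0.004,0,-0.007,-0.0035,0.011,0.003,0,-0.004,0])

```text
t: 3.32
tool_pos: [0.3711, 0.3737, 0.0526]
orientation: [0.255, 2.345, -0.104]
force: [-5.1, 0.9, 1.8]
opening: 0.0001
gripper_force: 2.5
```

```bash
python3 -c "
from h import *
st();delta([-.062,0,.0525],45,90)"
```

```text
t 3.325 rail [-0.0693  0.0002  0.0526] F rail [-5.19 -0.25  1.78] q [ 1.19  0.08  2.12 -0.94  1.03  0.38] open 0.0001
delta [-0.0051 -0.0002  0.0052] rot [ 0.0014 -0.0007 -0.0004] 0.1
```

Emit:
move_arm(deltas=[-0.0011,0,0.0011,0,0,0,0,-0.0021,0,0.0021,0,0,0,0,-0.0035,0,0.0035,0,0,0,0,-0.0053,0,0.0053,0,0,0,0,-0.0074,0,0.0074,0,0,0,0,-0.0095,0,0.0095,0,0,0,0,-0.0117,0,0.0117,0,0,0,0,-0.0138,0,0.0138,0,0,0,0,-0.0159,0,0.0159,0,0,0,0,-0.018,0,0.018,0,0,0,0,-0.0202,0,0.0202,0,0,0,0,-0.0223,0,0.0223,0,0,0,0])

```text
t: 4.82
tool_pos: [0.4022, 0.3666, 0.0524]
orientation: [0.254, 2.345, -0.104]
force: [-2.5, 1.4, 1.9]
opening: 0.0002
gripper_force: 1.2
```

```bash
python3 -c "
from h import *
st();delta([.015,0,.0525],45,90)"
```

```text
t 4.825 rail [-0.0374 -0.      0.0524] F rail [-2.77  0.83  1.89] q [ 1.12  0.09  2.11 -0.97  0.99  0.34] open 0.0002
delta [-0.0371 -0.      0.037 ] rot [ 0.0009 -0.0002  0.0001] 0.1
```

Emit:
move_arm(deltas=[-0.0024,0,0.0024,0,0,0,0,-0.0052,0,0.0052,0,0,0,0,-0.0084,0,0.0084,0,0,0,0,-0.0117,0,0.0117,0,0,0,0,-0.015,0,0.015,0,0,0,0,-0.0183,0,0.0183,0,0,0,0,-0.0216,0,0.0216,0,0,0,0,-0.0249,0,0.0249,0,0,0,0,-0.0282,0,0.0282,0,0,0,0,-0.0311,0,0.0311,0,0,0,0,-0.0335,0,0.0335,0,0,0,0,-0.0352,0,0.0352,0,0,0,0])

```text
t: 6.32
tool_pos: [0.4508, 0.3558, 0.0523]
orientation: [0.254, 2.345, -0.105]
force: [-1.9, 1.6, 0.5]
opening: 0.0005
gripper_force: 1.1
```

```bash
python3 -c "
from h import *
st();delta([.015,0,.0525],45,90)
p,d=robot.read_camera('side');b=cv2.cvtColor(p,cv2.COLOR_RGB2BGR);cv2.imwrite('pics/s2.png',cv2.resize(b[160:300,190:380],None,fx=4,fy=4))"
```

```text
t 6.325 rail [ 0.0124 -0.0002  0.0523] F rail [-2.16  1.11  0.5 ] q [ 1.01  0.11  2.09 -0.99  0.92  0.28] open 0.0005
delta [-0.0019  0.0002  0.0017] rot [ 0.0006 -0.0002  0.0001] 0.0
```

View pics/s2.png

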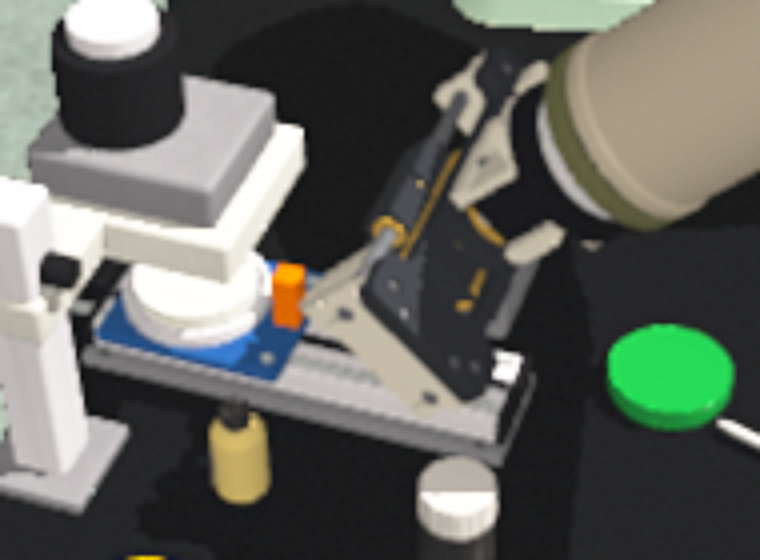

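The dish (190,300) sits in its nest partly under the head, and the tip is still on the block (288,295). Travel is about 83 mm. From here I feel for the groove in small steps.

```bash
cat > chk.py <<'E'
from h import *
st();p,d=robot.read_camera("side");Q=(cloud("side",d)-O)@RR;hs=cv2.cvtColor(p,cv2.COLOR_RGB2HSV).astype(int)
ro=np.zeros(d.shape,bool);ro[200:290,215:330]=1
m=ro&(hs[...,0]<=18)&(hs[...,0]>=3)&(hs[...,1]>150)&(hs[...,2]>100)
x=Q[m][:,0];v,u=np.nonzero(m)
print("orange",m.sum(),"x med",np.median(x).round(4),"minus tcp",(np.median(x)-rail(robot.read_state()["tool_pos"])[0]).round(4),"uv",u.mean().round(2),v.mean().round(2))
E
python3 chk.py
```

```text
t 6.375 rail [ 0.0126 -0.0002  0.0524] F rail [-1.05  0.26  0.44] q [ 1.01  0.11  2.09 -0.99  0.92  0.28] open 0.0003
orange 94 x med 0.0321 minus tcp 0.0196 uv 261.35 233.8
```

Emit:
move_arm(deltas=[-0.0014,0,0.0014,0,0,0,0,-0.0028,0,0.0028,0,0,0,0,-0.0042,0,0.0042,0,0,0,0,-0.0042,0,0.0042,0,0,0,0])

```text
t: 6.92
tool_pos: [0.4566, 0.3545, 0.0523]
orientation: [0.255, 2.345, -0.105]
force: [-0.1, -0.4, 0.9]
opening: 0.0004
gripper_force: 0.2
```

```bash
python3 chk.py
```

```text
t 6.925 rail [ 0.0183 -0.0002  0.0523] F rail [ 0.01 -0.44  0.86] q [ 1.    0.11  2.08 -1.    0.91  0.27] open 0.0004
orange 90 x med 0.038 minus tcp 0.0198 uv 258.62 233.42
```

Emit:
move_arm(deltas=[-0.0007,0,0.0007,0,0,0,0,-0.0014,0,0.0014,0,0,0,0,-0.0021,0,0.0021,0,0,0,0])

```text
t: 7.35
tool_pos: [0.4593, 0.354, 0.0523]
orientation: [0.254, 2.345, -0.105]
force: [-2.0, -0.1, -0.2]
opening: 0.0007
gripper_force: 0.9
```

```bash
python3 chk.py
```

```text
t 7.35 rail [ 0.0211 -0.0001  0.0523] F rail [-1.97 -0.55 -0.24] q [ 0.99  0.11  2.08 -1.    0.91  0.27] open 0.0007
orange 94 x med 0.0406 minus tcp 0.0194 uv 257.45 233.18
```

Emit:
move_arm(deltas=[-0.0007,0,0.0007,0,0,0,0,-0.0014,0,0.0014,0,0,0,0,-0.0021,0,0.0021,0,0,0,0])

```text
t: 7.78
tool_pos: [0.4622, 0.3534, 0.0523]
orientation: [0.254, 2.345, -0.105]
force: [-1.7, -0.2, -0.8]
opening: 0.0
gripper_force: 0.9
```

```bash
python3 chk.py
```

```text
t 7.775 rail [ 0.0241 -0.0001  0.0523] F rail [-1.63 -0.6  -0.79] q [ 0.99  0.12  2.08 -1.    0.9   0.27] open 0.0
orange 85 x med 0.0431 minus tcp 0.0189 uv 255.94 232.96
```

Emit:
move_arm(deltas=[-0.0007,0,0.0007,0,0,0,0,-0.0014,0,0.0014,0,0,0,0,-0.0021,0,0.0021,0,0,0,0])

```text
t: 8.2
tool_pos: [0.4651, 0.3528, 0.0524]
orientation: [0.254, 2.345, -0.105]
force: [-1.8, -1.3, -0.6]
opening: 0.0007
gripper_force: 0.9
```

```bash
python3 chk.py
```

```text
t 8.2 rail [0.0271 0.     0.0524] F rail [-1.49 -1.62 -0.57] q [ 0.98  0.12  2.08 -1.    0.9   0.26] open 0.0007
orange 92 x med 0.046 minus tcp 0.0188 uv 254.7 232.22
```

Emit:
move_arm(deltas=[-0.0007,0,0.0007,0,0,0,0,-0.0014,0,0.0014,0,0,0,0,-0.0021,0,0.0021,0,0,0,0])

```text
t: 8.62
tool_pos: [0.4681, 0.3522, 0.0524]
orientation: [0.254, 2.345, -0.104]
force: [-1.9, -1.5, -0.5]
opening: 0.0004
gripper_force: 0.9
```

```bash
python3 chk.py
```

```text
t 8.625 rail [0.0301 0.     0.0524] F rail [-1.49 -1.85 -0.52] q [ 0.97  0.12  2.07 -1.    0.89  0.26] open 0.0004
orange 87 x med 0.0495 minus tcp 0.0193 uv 253.3 232.25
```

Travel is about 100.4 mm, with steady drag and no groove yet.

Emit:
move_arm(deltas=[-0.0007,0,0.0007,0,0,0,0,-0.0014,0,0.0014,0,0,0,0,-0.0021,0,0.0021,0,0,0,0])

```text
t: 9.05
tool_pos: [0.471, 0.3516, 0.0524]
orientation: [0.254, 2.345, -0.104]
force: [-2.4, -1.0, -0.3]
opening: 0.0006
gripper_force: 0.9
```

```bash
python3 chk.py
```

```text
t 9.05 rail [0.033  0.0001 0.0524] F rail [-2.09 -1.47 -0.27] q [ 0.97  0.12  2.07 -1.    0.89  0.25] open 0.0006
orange 82 x med 0.0515 minus tcp 0.0183 uv 252.06 232.18
```

Emit:
move_arm(deltas=[-0.0007,0,0.0007,0,0,0,0,-0.0014,0,0.0014,0,0,0,0,-0.0021,0,0.0021,0,0,0,0])

```text
t: 9.48
tool_pos: [0.4739, 0.3509, 0.0524]
orientation: [0.254, 2.345, -0.104]
force: [-1.5, -0.1, -0.0]
opening: 0.0006
gripper_force: 0.9
```

```bash
python3 chk.py
```

```text
t 9.475 rail [0.036  0.0001 0.0524] F rail [-1.42 -0.42 -0.01] q [ 0.96  0.12  2.07 -1.    0.89  0.25] open 0.0006
orange 78 x med 0.0541 minus tcp 0.018 uv 250.79 232.32
```

Emit:
move_arm(deltas=[-0.0007,0,0.0007,0,0,0,0,-0.0014,0,0.0014,0,0,0,0,-0.0021,0,0.0021,0,0,0,0])

```text
t: 9.9
tool_pos: [0.4768, 0.3503, 0.0524]
orientation: [0.254, 2.345, -0.104]
force: [-2.2, -1.2, -0.1]
opening: 0.0003
gripper_force: 0.9
```

```bash
python3 chk.py
```

```text
t 9.9 rail [0.039  0.0001 0.0524] F rail [-1.88 -1.6  -0.11] q [ 0.96  0.13  2.07 -1.    0.88  0.25] open 0.0003
orange 67 x med 0.0561 minus tcp 0.017 uv 249.63 232.61
```

Emit:
move_arm(deltas=[-0.0007,0,0.0007,0,0,0,0,-0.0014,0,0.0014,0,0,0,0,-0.0021,0,0.0021,0,0,0,0])

```text
t: 10.32
tool_pos: [0.4797, 0.3496, 0.0524]
orientation: [0.254, 2.345, -0.105]
force: [-2.4, -0.2, 0.3]
opening: 0.0001
gripper_force: 0.9
```

```bash
python3 chk.py
```

```text
t 10.325 rail [0.0419 0.     0.0524] F rail [-2.29 -0.68  0.33] q [ 0.95  0.13  2.06 -1.01  0.88  0.24] open 0.0001
orange 56 x med 0.0592 minus tcp 0.0171 uv 248.29 233.04
```

Emit:
move_arm(deltas=[-0.0007,0,0.0007,0,0,0,0,-0.0014,0,0.0014,0,0,0,0,-0.0021,0,0.0021,0,0,0,0])

```text
t: 10.75
tool_pos: [0.4828, 0.3491, 0.0527]
orientation: [0.254, 2.345, -0.104]
force: [0.2, 0.3, 0.9]
opening: 0.0005
gripper_force: 0.0
```

```bash
python3 chk.py
```

```text
t 10.75 rail [0.0451 0.0002 0.0527] F rail [0.14 0.31 0.91] q [ 0.94  0.13  2.06 -1.01  0.87  0.24] open 0.0005
orange 48 x med 0.0668 minus tcp 0.0216 uv 245.21 233.6
```

The force fell to 0 and the block jumped about 6.5 mm ahead of the tip, so it has clicked in at a travel of about 118–119 mm. I back off along the rail and then rise.

Emit:
move_arm(deltas=[0.006,0,-0.006,0,0,0,0,0.018,0,-0.018,0,0,0,0,0.032,0,-0.032,0,0,0,0,0.046,0,-0.046,0,0,0,0,0.046,0,-0.06,0,0,0,0,0.03,0,-0.08,0,0,0,0,0.012,0,-0.1,0,0,0,0,-0.005,0,-0.115,0,0,0,0,-0.018,0,-0.125,0,0,0,0,-0.018,0,-0.125,0,0,0,0])

```text
t: 12.05
tool_pos: [0.409, 0.366, 0.1554]
orientation: [0.256, 2.344, -0.101]
force: [-0.2, -0.3, -0.0]
opening: 0.0007
gripper_force: 0.0
```

```bash
python3 - <<'E'
from h import *
exec(open("chk.py").read())
delta([-.022,-.096,.13],0,140)
b=cv2.cvtColor(p,cv2.COLOR_RGB2BGR);cv2.imwrite('pics/s3.png',cv2.resize(b[160:300,190:380],None,fx=4,fy=4))
E
```

```text
t 12.05 rail [-0.0306  0.0009  0.1554] F rail [-0.16 -0.35 -0.01] q [ 1.1  -0.11  2.08 -0.87  1.12  0.13] open 0.0007
orange 48 x med 0.0687 minus tcp 0.0995 uv 244.27 233.44
delta [ 0.0106 -0.0962  0.023 ] rot [-0.3404  0.7347 -0.8264] 66.3
```

View pics/s3.png

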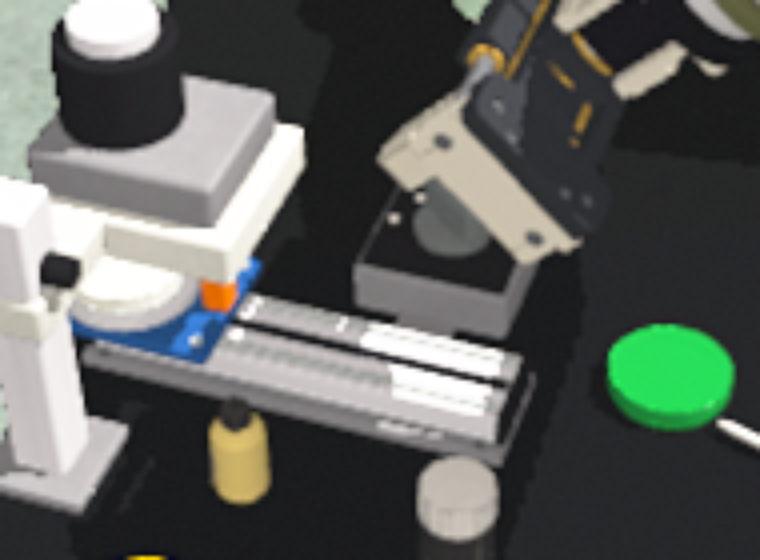

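The dish is still nested under the head (block at 218,290), and the carrier stayed put after release. Next I move above the knob with the tool vertical and the fingers along the bar's length. A grip across the width would swing the gripper's body into the head's housing.

Emit:
move_arm(deltas=[0.001,-0.012,0.003,-0.043,0.092,-0.103,0.65,0.003,-0.024,0.006,-0.085,0.184,-0.207,0.65,0.004,-0.036,0.009,-0.128,0.276,-0.31,0.65,0.005,-0.048,0.0115,-0.17,0.367,-0.413,0.65,0.007,-0.06,0.014,-0.213,0.459,-0.517,0.65,0.008,-0.072,0.017,-0.255,0.551,-0.62,0.65,0.009,-0.084,0.02,-0.298,0.643,-0.723,0.65,0.0106,-0.096,0.023,-0.34,0.735,-0.826,0.65,0.0106,-0.096,0.023,-0.34,0.735,-0.826,0.65,0.0106,-0.096,0.023,-0.34,0.735,-0.826,0.65])

```text
t: 13.35
tool_pos: [0.3961, 0.2694, 0.1286]
orientation: [1.007, -2.974, 0.003]
force: [-0.5, -0.7, -0.4]
opening: 0.0602
gripper_force: 0.0
```

```bash
python3 - <<'E'
from h import *
st();delta([-.022,-.096,.053],0,140)
p,d=robot.read_camera('top');b=cv2.cvtColor(p,cv2.COLOR_RGB2BGR);cv2.imwrite('pics/t1.png',cv2.resize(b[130:290,200:400],None,fx=4,fy=3.75))
E
```

```text
t 13.35 rail [-0.0225 -0.0963  0.1286] F rail [-0.38 -0.82 -0.45] q [ 0.49 -0.13  1.93 -0.    1.34 -1.73] open 0.0602
delta [-0.0007 -0.0001  0.0756] rot [-0.0013 -0.0019 -0.003 ] 0.2
```

View pics/t1.png

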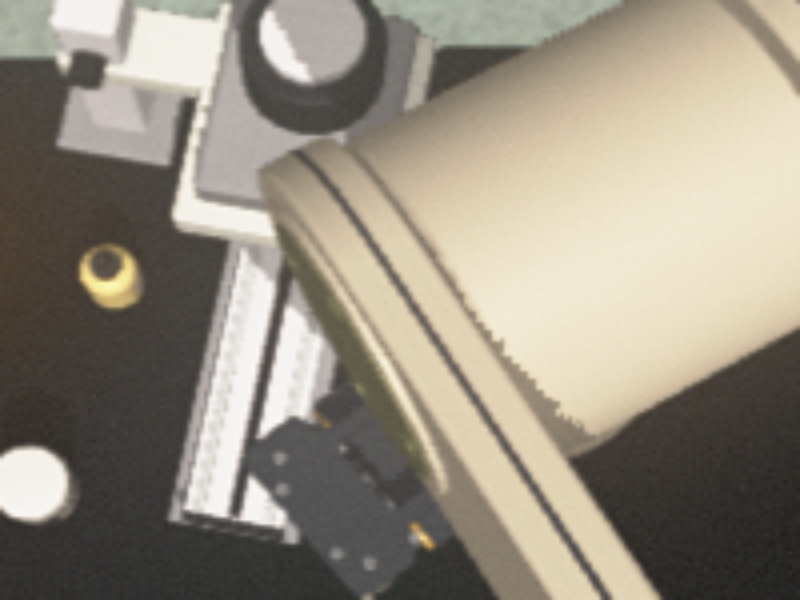

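```bash
python3 - <<'E'
from h import *
p,d=robot.read_camera('top');Q=(cloud("top",d)-O)@RR
for u,v in[(270,180),(290,170),(320,220),(310,245),(280,255),(300,180),(350,170)]: print(u,v,Q[v,u].round(3))
E
```

```text
270 180 [-0.036 -0.024  0.528]
290 170 [-0.022 -0.039  0.522]
320 220 [-0.066 -0.072  0.55 ]
310 245 [-0.089 -0.068  0.552]
280 255 [-0.071 -0.04   0.244]
300 180 [-0.033 -0.05   0.536]
350 170 [-0.017 -0.09   0.541]
```

Emit:
move_arm(deltas=[0,0,0.018,0,0,0,0.65,0,0,0.036,0,0,0,0.65,0,0,0.052,0,0,0,0.65,-0.0005,0,0.065,0,0,0,0.65,-0.0007,0,0.073,0,0,-0.003,0.65,-0.0007,0,0.077,0,0,-0.003,0.65,-0.0007,0,0.077,0,0,-0.003,0.6,-0.0007,0,0.077,0,0,-0.003,0.6])

```text
t: 14.45
tool_pos: [0.3976, 0.27, 0.0533]
orientation: [1.016, -2.973, 0.002]
force: [0.6, -0.5, -0.7]
opening: 0.0557
gripper_force: 0.0
```

Emit:
move_arm(deltas=[0,0,0,0,0,0,0.3,0,0,0,0,0,0,0.3,0,0,0,0,0,0,0.3,0,0,0,0,0,0,0.3,0,0,0,0,0,0,0.3,0,0,0,0,0,0,0.3], squeeze=10)

```text
t: 15.2
tool_pos: [0.3976, 0.2697, 0.0531]
orientation: [1.016, -2.972, 0.003]
force: [2.1, -5.5, 5.1]
opening: 0.0418
gripper_force: 10.0
```

```bash
python3 -c "
from h import *
st();s=robot.read_state();print(s['gripper_force'],s['wrist_torque']);delta([-.022,-.096,.051],0,140)"
```

```text
t 15.2 rail [-0.021  -0.0957  0.0531] F rail [ 3.18 -4.92  5.11] q [ 0.49 -0.03  1.99 -0.    1.18 -1.74] open 0.0418
10.001029819250107 [-0.7744443  -0.31835817 -0.00109495]
delta [0.0009 0.0005 0.0021] rot [-0.0015 -0.0008  0.0026] 0.2
```

Emit:
move_arm(deltas=[0,0,0,0,0,0.07,0.3,0,0,0,0,0,0.15,0.3,0,0,0,0,0,0.24,0.3,0,0,0,0,0,0.33,0.3,0,0,0,0,0,0.42,0.3,0,0,0,0,0,0.51,0.3,0,0,0,0,0,0.6,0.3,0,0,0,0,0,0.67,0.3,0,0,0,0,0,0.71,0.3,0,0,0,0,0,0.71,0.3], squeeze=15)

```text
t: 16.45
tool_pos: [0.3976, 0.2697, 0.0531]
orientation: [0.081, 3.14, -0.002]
force: [2.4, -4.0, 5.5]
opening: 0.0421
gripper_force: 15.0
```

```bash
python3 -c "
from h import *
st();s=robot.read_state();print(s['gripper_force'],s['wrist_torque']);delta([-.022,-.096,.051],0,100)"
```

```text
t 16.45 rail [-0.021  -0.0957  0.0531] F rail [ 3.23 -3.42  5.52] q [ 0.49 -0.03  1.99 -0.    1.18 -1.03] open 0.0421
15.001350939273834 [-0.83681424 -0.33040619 -0.06341558]
delta [ 0.001  -0.0002  0.0021] rot [-0.0016  0.0004 -0.0099] 0.6
```

Emit:
move_arm(deltas=[0,0,0,0,0,0.71,0.65,0,0,0,0,0,0,0.65,0,0,0,0,0,0,0.65,0,0,-0.01,0,0,0,0.65,0,0,-0.03,0,0,0,0.65,0,0,-0.06,0,0,0,0.65,0,0,-0.1,0,0,0,0.65,0.02,0,-0.13,0,0,0,0.65,0.06,0,-0.15,0,0,0,0.65,0.1,0,-0.16,0,0,0,0.65,0.14,0,-0.17,0,0,0,0.65,0.14,0,-0.17,0,0,0,0.65])

```text
t: 17.95
tool_pos: [0.2562, 0.278, 0.2245]
orientation: [0.08, 3.139, 0.002]
force: [0.6, 0.8, -0.8]
opening: 0.0602
gripper_force: 0.0
```

```bash
python3 - <<'E'
from h import *
st()
p,d=robot.read_camera('top');q,_=robot.read_camera('side')
a=cv2.resize(cv2.cvtColor(p,cv2.COLOR_RGB2BGR)[150:290,230:350],None,fx=3.3,fy=3.3);b=cv2.resize(cv2.cvtColor(q,cv2.COLOR_RGB2BGR)[160:300,200:320],None,fx=3.3,fy=3.3)
cv2.imwrite("pics/end.png",np.hstack([a,b]))
P=(cloud("top",d)-O)@RR;m=(abs(P[...,0]+.022)<.03)&(abs(P[...,1]+.096)<.03)&(P[...,2]>.052)&(P[...,2]<.065)
if m.sum()>30: print(m.sum(),cv2.minAreaRect((P[m][:,:2]*1000).astype(np.float32)))
E
```

```text
t 17.95 rail [-0.161  -0.1179  0.2245] F rail [ 0.37  0.88 -0.77] q [ 0.69 -0.51  2.06 -0.    1.59 -0.83] open 0.0602
153 ((-21.636051177978516, -96.049560546875), (12.05224323272705, 39.660335540771484), 8.773201942443848)
```

View pics/end.png

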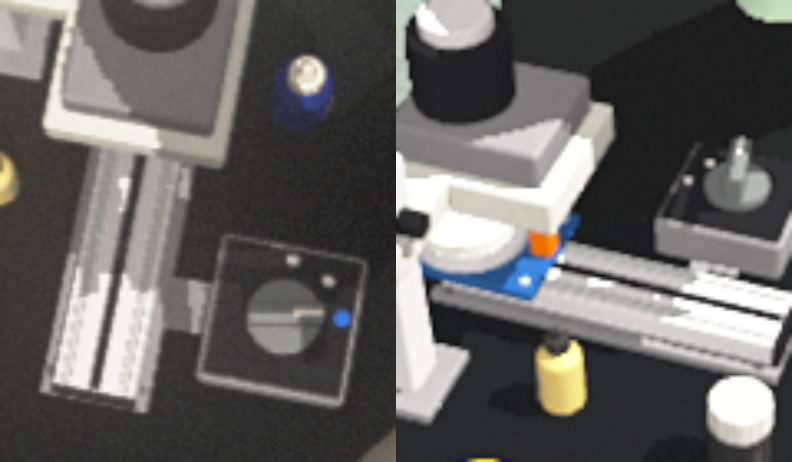

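The knob's line points at the blue dot (342,318), measured at about -81° against a target of -80°. The dish is nested under the head, and the bottles and can are where they stood.

```bash
python3 chk.py; python3 -c "
from h import *
print(robot.close_job())"
```

```text
t 18.05 rail [-0.1594 -0.1181  0.2234] F rail [ 0.02  0.42 -0.21] q [ 0.69 -0.51  2.06 -0.    1.59 -0.83] open 0.0603
orange 49 x med 0.0688 minus tcp 0.228 uv 244.33 233.49
the job is handed in; nothing more can be done
None
```

The carrier clicked into the station under the camera head and stayed there with its dish in the nest, the selector knob is on the blue dot, and I handed the job in at 18 s with the robot clear of everything.

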